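# Load a weld fixture plate and hold it out at the pointer

## Robot

A 6-joint arm with a two-finger parallel gripper is mounted at the origin on the work surface. World frame = base frame: x ahead of the robot, y to its left, z up, the work surface at z = 0. Lengths are in m, angles in rad, forces in N, time in s.
With the tool pointing down it reaches from about 0.425 to 0.95 m from the base axis. Payload 3.5 kg.
Tool frame: the origin (TCP) lies on the centre line of the jaws, within the pads' length; the fingertips stand 19 mm ahead of it and the grasp point (between the pads) is the TCP (env.tcp_to_tips is the distance from the TCP to the fingertips, in m); z points along the fingers, y is the line along which they close (so a half turn about z gives the same grasp; the last joint's range is limited). The gripper opens to 85 mm and grips with 20 to 120 N. Pads are 22 mm wide; open, the fingers measure 114 mm over their backs; the gripper's body (76 mm by 85 mm) begins 54 mm behind the grasp point. The pads swing forward as they close: fully open they stand 13 mm farther back than shut.
Start: joints at [1.139, 0.286, 1.577, -0, 1.279, -0.15], TCP at [0.188, 0.648, 0.25] pointing down, gripper open.
Joint ranges: [-2.77, 2.77], [-0.9, 2.22], [0.21, 2.48], [-1.53, 4.67], [0.24, 2.81], [-2.84, 2.84]. Speed limits (rad/s): [2.79, 2.79, 3.14, 3.14, 3.14, 3.14].

## Interface

Orientations are given as a unit quaternion [w, x, y, z].
In Python, from bench import env, vision, order gives the robot as it stands.
- The arm moves only by the tool carry_out, never from a script. Its argument "plan" is one flat list of numbers, 5 for each row, row after row: the shift along the tool's x, y, z in cm, then the turn about the tool's z in rad, then the opening in per cent of the stroke, from 0 (shut) to 100 (fully open). A call has 1 to 20 rows; each row is the pose to reach, as a shift and turn from the pose commanded when the call began, along the tool's axes at that moment; what a row does not reach only later rows make up. A row lasts 1/10 s, in which the tool goes at most 50 mm and 8.59 degrees, less where a joint would pass 70% of its speed; a pose out of reach is approached as far as the arm can. A call with a gripper value outside its range is refused whole. The fingers move at their own pace and stop on an object; "force" is the grip in N (left out, the last holds). Time passes only in rows, so rows that repeat a pose let the fingers close. It gives the time, the measured TCP pose, the force, the opening and the grip force at its end, in the units of the state.
- env.read_state(): the state, without advancing time (a new reading comes with each control period).
- vision.camera(name): name is "scene" or "side" or "wrist"; returns the picture (480x640x3 uint8, red, green, blue); there is no depth.
- vision.camera_info(name): a dict with "fx", "fy", "cx", "cy" (pixels), "k1" (the pictures are not rectified: a ray, as slopes to the right and down, at radius r is drawn at 1 + k1 r^2 times it, then the intrinsics apply), "origin" and "rotation" of the camera in the world; the wrist camera has in their place "mount" (4x4, takes a point from camera to tool coordinates, whose origin is the TCP and whose axes are the flange's). Camera axes: x right, y down, z forward; pixel columns grow to the right and rows downward; lengths in m; the calibration is good to about 2 mm. A picture is of the moment at which its call begins: read the wrist's pose just before it. camera_info takes no time and is no camera call.
- order.hand_in(): hands the job in; it is judged then, once.
The state is a dict: "time": time; "joint_pos": joint angles; "joint_vel": joint speeds; "joint_torque": joint torques, N m; "eef_pos": TCP position; "tool_rot": TCP orientation; "force": force on the tool from outside, world axes, zero at the start; "wrist_torque": the same for the moment, N m; "finger_gap": finger opening in m; "grip_force": force on a finger pad.
Only numpy, scipy, OpenCV 4.12 (cv2) and the standard library are available. Lean on these libraries where they do the work, as an engineer would, in place of code of your own. Each camera call takes 0.05 s, during which the arm holds its last target. There are 200 camera calls.

## Task

Set the plain steel coupling over the brass pin of the aluminium fixture plate, flat on the plate, and let go of it. Then slide the plate, without lifting it off its block, straight out over the block's edge until its outer end (the pin end) is level with the red pointer. The loaded plate would now tip off, so finish while still holding it with the gripper, level and still on the block; never let it tip, and leave everything else on the bench where it is.

Things in the scene. Friction and masses are not known exactly. Their poses are not given: they have to be found in the camera images.
- block: Fixed dark steel block under the plate: 220 mm (x) by 110 mm (y), flat top 60 mm above the bench; a grey foot 12 mm high stands 10 mm proud at the long sides. Origin: centre of its underside. Its +x points outward, the way the plate must slide, roughly to the robot's left (world +y) within 15 degrees; the plate is slid over the edge at x = +110 mm.
- plate: Loose aluminium plate, 260 (x) by 80 (y) by 8 mm thick, 0.5 kg, a black grip post at its inner end, a brass pin at its outer (+x) end. Origin: centre of its underside. It starts on the block, +x like the block's within a few degrees, its outer end 5 to 30 mm beyond the block's edge. Loaded with the coupling it tips if its outer end is over about 95 mm beyond the edge.
- plate_end (a point): Middle of the top edge of the plate's outer end, the end that must come level with the pointer (plate x = +130 mm). Axes as the plate's.
- plate_pin (a point): Foot of the brass pin, on the plate's top face (plate x = +95 mm). The pin is 16 mm in diameter, 20 mm high, with a chamfered tip. Axes as the plate's.
- plate_grip (a point): Centre of the black grip post, 24 by 24 mm and 40 mm high, standing on the plate's top face (plate x = -105 mm); this point is 20 mm above the top face and 20 mm below the post's top. Sides parallel to the plate's. Axes as the plate's.
- pointer: Fixed pointer stand beyond the block's edge, on the side away from the robot (block's -y): round grey foot 44 mm wide, thin steel post 90 mm high, and a red blade pointing at the plate's path. Origin: on the bench on the block's middle line, level with the blade; the foot is centred 78 mm to its -y. Axes parallel to the block's.
- pointer_tip (a point): Tip of the red blade: 84 mm above the bench, 45 mm to the side of the block's middle line, 16 mm above the plate's top face, so the plate passes clear of it. The target: the plate's outer end must reach this tip's position along the block's x, 125 to 150 mm beyond the block's edge. Axes parallel to the block's (x outward).
- coupling: Loose plain steel weld coupling: an upright ring of 44 mm outer diameter, 22 mm bore, 36 mm high, 0.3 kg. Origin: centre of its underside. It starts upright on the bench to the robot's left, in one of three places in a row along x about 100 mm apart.
- reducer: Bystander: brass tube reducer, 48 mm wide, 50 mm high, narrowing upward, no bore; in the row with the coupling. Origin: centre of its underside.
- jar: Bystander: small white jar with blue cap, 46 mm in diameter, 60 mm high; in the row with the coupling. Origin: centre of its underside.
- gauge: Bystander: round dial gauge lying on its back, 90 mm in diameter, 29 mm high, stem to its +x, beyond the block. Origin: centre of its underside.
- parts_bin: Bystander: open white bin 110 by 160 by 50 mm with tube stubs, on the robot's right. Origin: centre of its underside.
- wrench: Bystander: flat wrench, 150 mm long, lying flat in front of the coupling row, near the block's edge. Lies along its x.
- driver: Bystander: screwdriver, 160 mm long, lying at the far right of the block. Lies along its x.
Not all that is in view belongs to the job. There is more than one size of the pointer; the job needs the middle-sized. Leave any green look-alike of the coupling alone.

How it is judged:
On the way, in this order (a step that is already met when the one before it is completed fails the run):
1. the coupling sits over the pin, flat on the plate and let go, while the plate is still well short of the pointer (more than 60 mm) (x of coupling in the frame of plate between 0.088 and 0.102 m and y of coupling in the frame of plate between -0.007 and 0.007 m and z of coupling in the frame of plate between 0.004 and 0.0115 m and contact force between the fingers and coupling below 0.2 N and x of plate_end in the frame of pointer_tip below -0.06 m), for 0.2 s.
2. the plate has been slid, held by the fingers, level on the block, until its outer end is within 7 mm of the pointer (x of plate_end in the frame of pointer_tip between -0.007 and 0.007 m and angle between plate's own z axis and vertical below 0.04 rad and z of plate in the frame of block between 0.054 and 0.066 m and contact force between plate and block above 0.5 N and contact force between the fingers and plate above 1 N), for 0.2 s.
At the end, for the whole second after the job is handed in: Plate end within 7 mm of the pointer tip along the block's x; plate at rest, level (0.04 rad) on the block, straight (0.12 rad, 20 mm off the middle line), fingers on it (over 1 N), clear of the pointer; coupling over the pin, flat on the plate, not touched by the fingers (all of step 2 and x of coupling in the frame of plate between 0.088 and 0.102 m and y of coupling in the frame of plate between -0.007 and 0.007 m and z of coupling in the frame of plate between 0.004 and 0.0115 m and angle between the x axis of plate and the x axis of block, either way round below 0.12 rad and y of plate in the frame of block between -0.02 and 0.02 m and contact force between the fingers and coupling below 0.2 N and contact force between plate and pointer below 0.2 N and linear speed of plate below 0.01 m/s); the arm keeps its last pose, push and grip.
It fails at once if the plate tips (more than 0.2 rad) (angle between plate's own z axis and vertical above 0.2 rad).
It fails at once if the plate is lifted off the block (more than 15 mm) (z of plate in the frame of block above 0.075 m).
It fails at once if a bystander is moved by more than 20 mm (distance of any of reducer, jar, gauge, parts_bin, wrench, driver from where it was at the start of the episode above 0.02 m).
It also fails if it takes over 48 s, if anything falls off the work surface, if the arm or the gripper's body presses on something with over 40 N, if the wrist force passes 120 N, or if a joint passes its speed limit or range.

## Working session

There is one attempt and no reset: what is moved stays moved. The work goes in short steps, Python scripts to look and compute and a tool call to move; the robot and the scene stay as the last step left them, time stands still between calls to the robot, and variables do not carry over. Pictures are saved under pics/ and viewed, at most 10 in all, crops included, and the job is handed in when it is done.

Besides the shell and the picture viewer there is one more tool, called after ">>>" by a JSON object that holds its "method" and its "body", one argument or row to a line. carry_out: Moves the arm, as the interface text tells. Its arguments: {"type":"object","properties":{"plan":{"type":"array"},"force":{"type":"number"}},"required":["plan"]}

```bash
ls && mkdir -p pics
python3 - <<'E'
from bench import env, vision, order
import cv2,numpy as np
s=env.read_state();print({k:np.round(s[k],3).tolist() for k in s})
for n in("scene","side","wrist"):
    im=vision.camera(n);cv2.imwrite(f"pics/{n}0.png",im[:,:,::-1]);print(n,vision.camera_info(n))
E
```

```text
pics
{'time': 0.0, 'joint_pos': [1.139, 0.287, 1.578, -0.0, 1.279, -0.15], 'joint_vel': [-0.001, -0.001, 0.001, -0.0, -0.002, -0.0], 'joint_torque': [-0.0, -40.598, -29.263, -0.0, 0.006, -0.0], 'eef_pos': [0.187, 0.648, 0.249], 'tool_rot': [-0.0, 0.14, 0.99, -0.001], 'force': [0.028, -0.547, -1.248], 'wrist_torque': [-0.039, 0.025, -0.018], 'grip_force': 0.0, 'finger_gap': 0.085}
scene {'fx': 531.8522590683755, 'fy': 531.8522590683755, 'cx': 309.99379962239414, 'cy': 233.0544343889724, 'k1': -0.06758682769241774, 'origin': array([1.00917907, 0.28028904, 1.00785641]), 'rotation': array([-0.12560969,  0.43366176,  0.86074525, -0.23511124])}
side {'fx': 545.5531695356245, 'fy': 545.5531695356245, 'cx': 312.087736961666, 'cy': 242.90854225599077, 'k1': -0.016702494024782494, 'origin': array([-0.08658333, -0.83179911,  0.68257684]), 'rotation': array([-0.46470223,  0.81691305, -0.29862393,  0.16591762])}
wrist {'fx': 342.68206452692857, 'fy': 342.68206452692857, 'cx': 310.90117228004067, 'cy': 240.22334987308002, 'k1': -0.011469631304278636, 'mount': array([[-1.24472879e-03, -9.56200878e-01, -2.92708612e-01,
         7.30043901e-02],
       [ 9.99999224e-01, -1.20685067e-03, -3.09987992e-04,
         6.27355273e-04],
       [-5.68447937e-05, -2.92708770e-01,  9.56201638e-01,
        -1.23146581e-01],
       [ 0.00000000e+00,  0.00000000e+00,  0.00000000e+00,
         1.00000000e+00]])}
```

View pics/scene0.png

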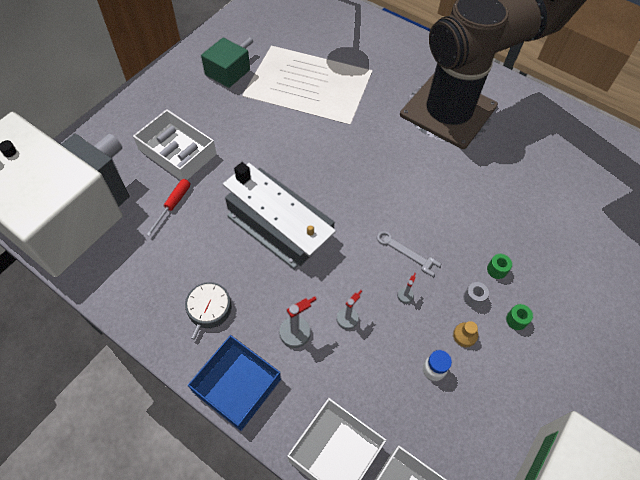

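View pics/side0.png

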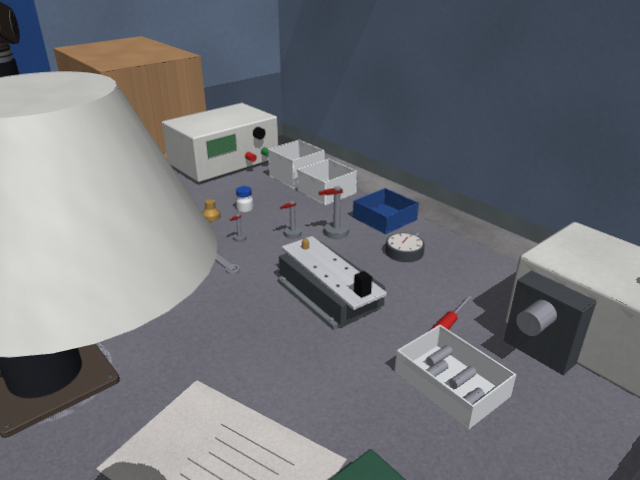

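View pics/wrist0.png

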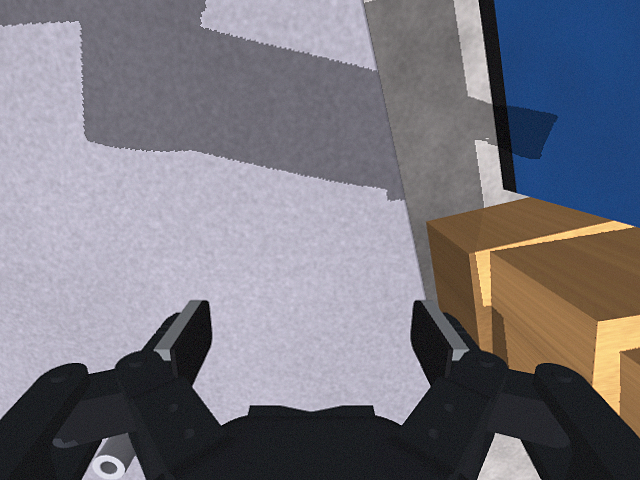

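The scene view shows the coupling at about (478,294) between two green look-alikes. The three pointers stand at about (295,310) large, (350,300) middle and (408,285) small. The plate's corners are roughly (238,165), (334,230), (302,255) and (224,187), with the pin at (311,230) and the grip post at (242,173). The side view shows the same layout. The wrist view catches the coupling at its lower left, around (108,467).

```bash
cat > h.py <<'E'
import numpy as np,cv2
from scipy.spatial.transform import Rotation as R
from bench import env,vision
def q2R(q): return R.from_quat(np.r_[q[1:],q[0]]).as_matrix()
def campose(n,s=None):
    c=vision.camera_info(n)
    if n=="wrist":
        M=np.array(c["mount"]);Rt=q2R(s["tool_rot"])
        return c,Rt@M[:3,3]+s["eef_pos"],Rt@M[:3,:3]
    return c,np.array(c["origin"]),q2R(c["rotation"])
def rays(n,px,s=None):
    c,o,Rc=campose(n,s)
    p=np.atleast_2d(px).astype(float).reshape(-1,1,2)
    K=np.array([[c["fx"],0,c["cx"]],[0,c["fy"],c["cy"]],[0,0,1]])
    u=cv2.undistortPoints(p,K,np.array([c["k1"],0,0,0,0]))[:,0]
    return o,np.c_[u,np.ones(len(u))]@Rc.T
def plane(n,px,z,s=None):
    o,d=rays(n,px,s); return o+d*((z-o[2])/d[:,2])[:,None]
def proj(n,P,s=None):
    c,o,Rc=campose(n,s)
    K=np.array([[c["fx"],0,c["cx"]],[0,c["fy"],c["cy"]],[0,0,1]])
    q=(np.atleast_2d(P)-o)@Rc
    return cv2.projectPoints(q,np.zeros(3),np.zeros(3),K,np.array([c["k1"],0,0,0,0]))[0][:,0]
def tri(a,pa,b,pb):
    o1,d1=rays(a,pa);o2,d2=rays(b,pb);d1=d1[0];d2=d2[0]
    t=np.linalg.lstsq(np.c_[d1,-d2],o2-o1,rcond=None)[0]
    A=o1+t[0]*d1;B=o2+t[1]*d2
    return (A+B)/2,np.linalg.norm(A-B)
E
python3 - <<'E'
from h import *
np.set_printoptions(precision=4,suppress=True)
im=cv2.imread("pics/scene0.png")
print(plane("scene",[(238,165),(334,230),(302,255),(224,187)],.068), plane("scene",(478,291),.036))
hsv=cv2.cvtColor(im,cv2.COLOR_BGR2HSV)
w=(hsv[:,:,1]<40)&(hsv[:,:,2]>170);m=np.zeros(w.shape,np.uint8);m[155:270,215:345]=w[155:270,215:345]
cs=max(cv2.findContours(m,0,2)[0],key=cv2.contourArea)
print(cv2.boxPoints(cv2.minAreaRect(cs)))
a=cv2.resize(im[155:275,210:370],None,fx=5,fy=5,interpolation=cv2.INTER_CUBIC)
b=cv2.resize(im[255:335,280:510],None,fx=3.47,fy=3.47,interpolation=cv2.INTER_CUBIC)
cv2.imwrite("pics/a.png",a);cv2.imwrite("pics/b.png",b)
r=((hsv[:,:,0]<6)|(hsv[:,:,0]>174))&(hsv[:,:,1]>140)&(hsv[:,:,2]>60)
for nm in("scene","side"):
    h=cv2.cvtColor(cv2.imread(f"pics/{nm}0.png"),cv2.COLOR_BGR2HSV)
    r=(((h[:,:,0]<6)|(h[:,:,0]>174))&(h[:,:,1]>140)&(h[:,:,2]>60)).astype(np.uint8)
    for c in cv2.findContours(r,0,1)[0]:
        if cv2.contourArea(c)>10:
            p=c[:,0];print(nm,p.min(0),p.max(0),"right",p[p[:,0].argmax()],"left",p[p[:,0].argmin()])
E
```

```text
[[ 0.5024 -0.2774  0.068 ]
 [ 0.5132 -0.0083  0.068 ]
 [ 0.5999 -0.0262  0.068 ]
 [ 0.5667 -0.2626  0.068 ]] [[0.4399 0.2984 0.036 ]]
[[221.8723 183.3753]
 [244.5836 155.6786]
 [334.9806 229.8041]
 [312.2693 257.5008]]
scene [287 297] [315 317] right [315 299] left [287 309]
scene [351 290] [361 301] right [361 291] left [351 297]
scene [410 273] [415 281] right [415 273] left [410 278]
scene [164 179] [189 210] right [189 186] left [164 203]
side [433 311] [456 328] right [456 319] left [433 326]
side [281 204] [295 208] right [295 204] left [281 207]
side [319 189] [341 194] right [341 192] left [319 192]
side [245 152] [255 160] right [255 159] left [245 155]
```

View pics/a.png

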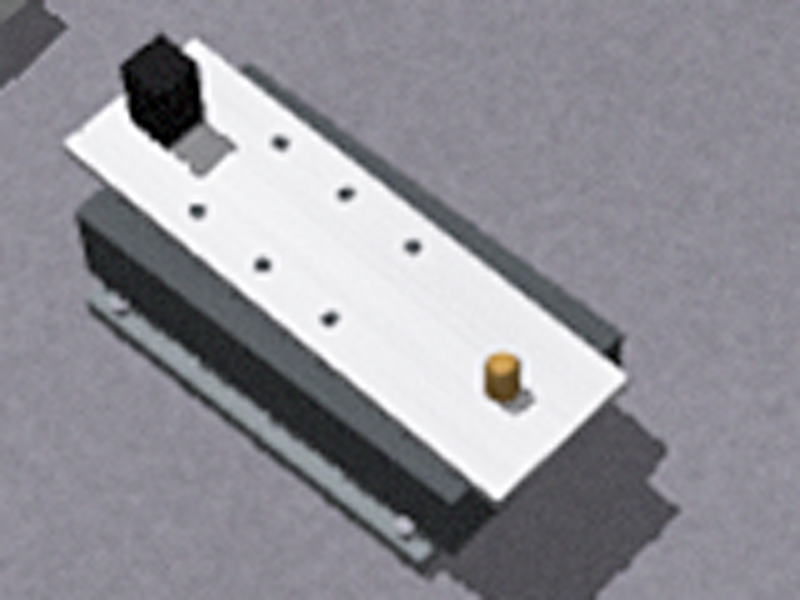

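View pics/b.png

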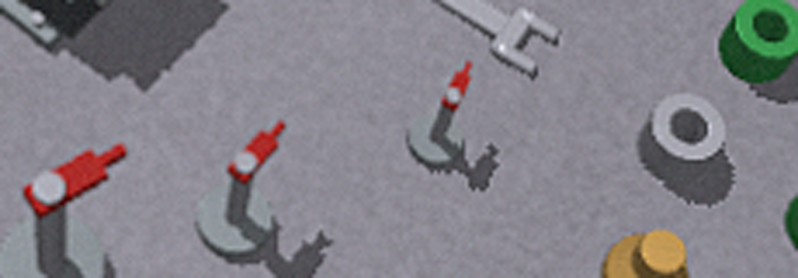

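Crop a (5x) shows the plate corners at (190,40), (65,143), (626,378) and (498,502), the pin tip near (503,362), and the block's top corners at (622,340) outer and (80,213) inner. Crop b shows the middle pointer's tip at (282,125) and the coupling's top ring centred at (689,127).

Run:
```python
from h import *
np.set_printoptions(precision=4,suppress=True)
A=lambda X:(np.array(X)+.5)/5-.5+[210,155]
c=plane("scene",A([(190,40),(626,378),(498,502),(65,143)]),.068)
print("plate corners",c[:,:2],"sides",[np.linalg.norm(c[i]-c[i-1]) for i in range(4)],"centre",c.mean(0))
d=(c[1]+c[2]-c[0]-c[3]);print("plate yaw deg",np.degrees(np.arctan2(d[1],d[0])))
e=(c[1]+c[2])/2;u=d[:2]/np.linalg.norm(d[:2]);print("end",e,"pin from end",e[:2]-.035*u,"post",e[:2]-.235*u)
print("pin tip px",plane("scene",A((503,362)),.088),"post top",plane("scene",A((161,58)),.108))
b=plane("scene",A([(622,340),(465,497),(80,213),(245,67)]),.06);print("block",b[:,:2],np.linalg.norm(b[1]-b[2]),np.linalg.norm(b[0]-b[1]))
v=b[1]-b[2];print("block yaw",np.degrees(np.arctan2(v[1],v[0])))
t=plane("scene",(361.3,290.7),.084);print("tip",t,tri("scene",(361.3,290.7),"side",(280.7,207)))
v=v[:2]/np.linalg.norm(v[:2]);print("travel",(t[0,:2]-e[:2])@v,"tip beyond edge",(t[0,:2]-b[:2,:2])@v)
print("coupling",plane("scene",(478.3,291.4),.036))
```

```text
plate corners [[ 0.4844 -0.2646]
 [ 0.5126 -0.0067]
 [ 0.5913 -0.0146]
 [ 0.5608 -0.2717]] sides [np.float64(0.07681427063582282), np.float64(0.2593900265290073), np.float64(0.07901844330928619), np.float64(0.2589533975796924)] centre [ 0.5373 -0.1394  0.068 ]
plate yaw deg 83.49537888134715
end [ 0.552  -0.0107  0.068 ] pin from end [ 0.548  -0.0454] post [ 0.5253 -0.2441]
pin tip px [[ 0.5469 -0.045   0.088 ]] post top [[ 0.5216 -0.2451  0.108 ]]
block [[ 0.4941 -0.0212]
 [ 0.5939 -0.0292]
 [ 0.5814 -0.2465]
 [ 0.4769 -0.2396]] 0.21762121235956866 0.10008632173499053
block yaw 86.71358683157999
tip [[0.6014 0.116  0.084 ]] (array([0.6026, 0.1157, 0.0851]), np.float64(0.0016970824068099364))
travel 0.12929271426780597 tip beyond edge [0.1432 0.1454]
coupling [[0.4404 0.2994 0.036 ]]
```

Run:
```python
from h import *
np.set_printoptions(precision=4,suppress=True)
print(plane("scene",[(501,261),(520,313)],.036),plane("scene",(470,327),.05),plane("scene",(440,358),.06),plane("scene",[(413,262),(438,263)],.004))
s=env.read_state();Rt=q2R(s["tool_rot"]);print(Rt,(np.array([.440,.299,.16])-s["eef_pos"])@Rt*100)
```

```text
[[0.3488 0.3061 0.036 ]
 [0.4327 0.3893 0.036 ]] [[0.5256 0.3209 0.05  ]] [[0.6177 0.3038 0.06  ]] [[0.4437 0.1538 0.004 ]
 [0.4136 0.1984 0.004 ]]
[[-0.9606  0.2781 -0.0008]
 [ 0.2781  0.9606 -0.0017]
 [ 0.0003 -0.0018 -1.    ]] [-33.9623 -26.4799   8.96  ]
```

>>> {"method": "carry_out", "body": {
  "plan": [-34, -26.5, 7, 0, 72, -34, -26.5, 9, 0, 72, -34, -26.5, 9, 0, 72, -34, -26.5, 9, 0, 72, -34, -26.5, 9, 0, 72, -34, -26.5, 9, 0, 72, -34, -26.5, 9, 0, 72, -34, -26.5, 9, 0, 72, -34, -26.5, 9, 0, 72, -34, -26.5, 9, 0, 72, -34, -26.5, 9, 0, 72, -34, -26.5, 9, 0, 72, -34, -26.5, 9, 0, 72, -34, -26.5, 9, 0, 72],
  "force": 50
}}

```text
time: 1.55
eef_pos: [0.44, 0.3004, 0.1607]
tool_rot: [0.0, 0.139, 0.99, 0.0]
force: [-0.1, -0.0, -1.1]
finger_gap: 0.0615
grip_force: 0.0
```

Run:
```python
from h import *
np.set_printoptions(precision=4,suppress=True)
s=env.read_state();im=vision.camera("wrist")[:,:,::-1];cv2.imwrite("pics/w1.png",im)
print(s["time"],s["eef_pos"],s["finger_gap"],s["joint_pos"],"expect px",proj("wrist",[.4404,.2994,.036],s))
```

```text
1.55 [0.44   0.3004 0.1607] 0.06148748766460874 [ 0.4084  0.0671  2.0012  0.0001  1.0727 -0.8827] expect px [[309.0476 237.3668]]
```

View pics/w1.png

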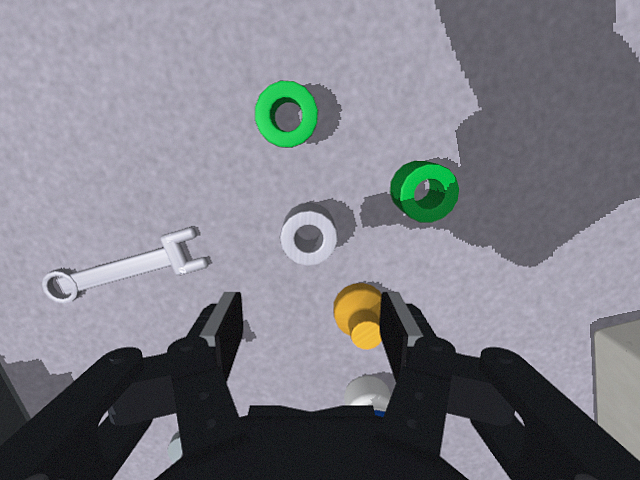

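The coupling is at (308,237), within a pixel of its expected position, so I can descend and grip.

>>> {"method": "carry_out", "body": {
  "plan": [0, -0.1, 5, 0, 72, 0, -0.1, 10, 0, 72, 0, -0.1, 12, 0, 72, 0, -0.1, 13.3, 0, 72, 0, -0.1, 13.3, 0, 72, 0, -0.1, 13.3, 0, 30, 0, -0.1, 13.3, 0, 30, 0, -0.1, 13.3, 0, 30, 0, -0.1, 13.3, 0, 30, 0, -0.1, 13.3, 0, 30, 0, -0.1, 10, 0, 30, 0, -0.1, 5, 0, 30, 0, -0.1, 0, 0, 30, 0, -0.1, 0, 0, 30],
  "force": 60
}}

```text
time: 3.0
eef_pos: [0.4445, 0.3002, 0.1684]
tool_rot: [0.007, 0.14, 0.99, 0.004]
force: [1.6, -1.2, -1.5]
finger_gap: 0.0418
grip_force: 62.5
```

Run:
```python
from h import *
np.set_printoptions(precision=4,suppress=True)
s=env.read_state();Rt=q2R(s["tool_rot"])
print(s["finger_gap"],s["grip_force"],s["eef_pos"],Rt,(np.array([.5475,-.045,.165])-s["eef_pos"])@Rt*100)
```

```text
0.04181608974421617 62.52568697556853 [0.4445 0.3002 0.1684] [[-0.9605  0.2778  0.0144]
 [ 0.2779  0.9606  0.0062]
 [-0.0121  0.0099 -0.9999]] [-19.4818 -30.3059   0.2801]
```

>>> {"method": "carry_out", "body": {
  "plan": [-2, -3, -0.5, 0, 30, -4, -6, -0.5, 0, 30, -6, -9, -0.5, 0, 30, -8, -12, -0.5, 0, 30, -10, -15, -0.5, 0, 30, -12, -18, -0.5, 0, 30, -14, -21, -0.5, 0, 30, -16, -24, -0.5, 0, 30, -18, -27, -0.5, 0, 30, -19, -29, -0.5, 0, 30, -19.8, -30, -0.5, 0, 30, -19.8, -30, -0.5, 0, 30, -19.8, -30, -0.5, 0, 30, -19.8, -30, -0.5, 0, 30, -19.8, -30, -0.5, 0, 30]
}}

```text
time: 4.5
eef_pos: [0.5467, -0.0437, 0.1651]
tool_rot: [-0.0, 0.14, 0.99, 0.0]
force: [0.3, 0.1, -2.5]
finger_gap: 0.0416
grip_force: 62.5
```

Run:
```python
from h import *
np.set_printoptions(precision=4,suppress=True)
s=env.read_state();im=vision.camera("wrist")[:,:,::-1];cv2.imwrite("pics/w2.png",im)
cv2.imwrite("pics/s2.png",vision.camera("scene")[:,:,::-1]);cv2.imwrite("pics/d2.png",vision.camera("side")[:,:,::-1])
print(s["time"],s["eef_pos"],s["finger_gap"],s["grip_force"],q2R(s["tool_rot"]))
```

```text
4.5 [ 0.5467 -0.0437  0.1651] 0.04163258306884355 62.513042483478785 [[-0.961   0.2765 -0.0005]
 [ 0.2765  0.961   0.0003]
 [ 0.0005  0.0002 -1.    ]]
```

View pics/w2.png

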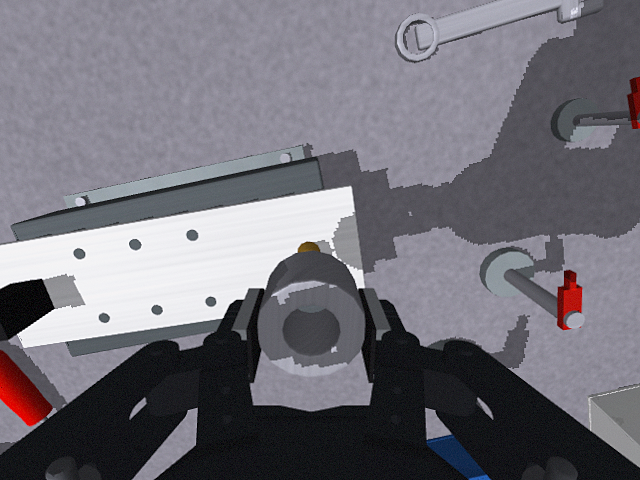

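The coupling is held, with its ring centred near (311,325). The brass pin's tip shows behind it at (308,245), and the plate's outer corner is at (352,187).

Run:
```python
from h import *
np.set_printoptions(precision=4,suppress=True)
s=env.read_state();T=np.array(s["eef_pos"])
im=cv2.imread("pics/w2.png");h=cv2.cvtColor(im,cv2.COLOR_BGR2HSV)
b=(h[:,:,0]>12)&(h[:,:,0]<30)&(h[:,:,1]>120);b[:, :250]=0;b[:,380:]=0
ys,xs=np.where(b);print("brass",xs.min(),xs.max(),ys.min(),ys.max(),xs.mean())
t=np.linspace(0,2*np.pi,73)
def circ(c,r):
    p=proj("wrist",np.c_[c[0]+r*np.cos(t),c[1]+r*np.sin(t),np.full(73,c[2])],s);return np.r_[p.min(0),p.max(0)]
print("pin top pred",circ((.5475,-.045,.088),.008),circ((.5475,-.045,.088),.006),"foot",circ((.5475,-.045,.068),.008))
print("coupl top pred outer",circ((T[0],T[1],.174),.022),"bore",circ((T[0],T[1],.174),.011),"bottom outer",circ((T[0],T[1],.138),.022))
# plate edges from the wrist picture: bright mask near the outer corner
g=cv2.cvtColor(im,cv2.COLOR_BGR2GRAY)
m=((h[:,:,1]<30)&(g>205)).astype(np.uint8)
up=[(x,np.where(m[170:260,x])[0].min()+170) for x in range(100,330,10)]
up=np.array(up,float);P=plane("wrist",up,.068,s)
v=cv2.fitLine(P[:,:2].astype(np.float32),cv2.DIST_HUBER,0,.01,.01).ravel();print("long edge",v,np.degrees(np.arctan2(v[1],v[0])), abs((P[:,:2]-v[2:])@[-v[1],v[0]]).max())
en=np.array([(np.where(m[y,300:420])[0].max()+300,y) for y in range(192,212,3)],float);Q=plane("wrist",en,.068,s);print(Q[:,:2])
n=v[:2]*np.sign(v[1]);side=np.array([n[1],-n[0]])
k=(Q[:,:2]@n).mean();a=(v[2:]@side)
print("pin from edges",n*(k-.035)+side*(a+.04),"end",n*k+side*(a+.04),"post",n*(k-.235)+side*(a+.04))
c=cv2.resize(im[220:400,220:400],None,fx=3.3,fy=3.3,interpolation=cv2.INTER_CUBIC);cv2.imwrite("pics/w2c.png",c)
```

```text
brass 252 369 242 462 308.7386363636364
pin top pred [296.1729 246.9626 321.8642 271.1139] [299.383  250.0403 318.6516 268.1529] foot [297.3802 237.6825 320.9589 260.054 ]
coupl top pred outer [251.9004 282.1874 367.0556 382.9191] bore [280.7364 309.3254 338.265  359.604 ] bottom outer [264.1752 250.3674 355.3775 333.4429]
long edge [ 0.1153  0.9933  0.5034 -0.1004] 83.37681 0.0003276578252994814
[[ 0.5178 -0.0082]
 [ 0.5197 -0.0087]
 [ 0.5218 -0.0086]
 [ 0.5237 -0.009 ]
 [ 0.5258 -0.0089]
 [ 0.5277 -0.0094]
 [ 0.5296 -0.0099]]
pin from edges [ 0.5498 -0.0472] end [ 0.5539 -0.0125] post [ 0.5268 -0.2459]
```

View pics/w2c.png

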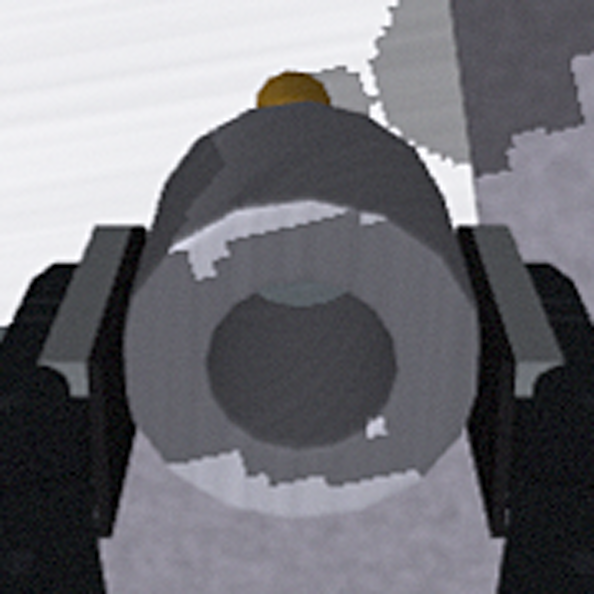

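>>> {"method": "carry_out", "body": {
  "plan": [-0.5, -0.22, 1, 0, 30, -0.5, -0.22, 2, 0, 30, -0.5, -0.22, 3, 0, 30, -0.5, -0.22, 4, 0, 30, -0.5, -0.22, 4.2, 0, 30, -0.5, -0.22, 4.2, 0, 30, -0.5, -0.22, 4.2, 0, 30]
}}

```text
time: 5.35
eef_pos: [0.5515, -0.0485, 0.1236]
tool_rot: [0.0, 0.14, 0.99, -0.0]
force: [0.6, 0.5, -2.8]
finger_gap: 0.0415
grip_force: 62.5
```

Run:
```python
from h import *
np.set_printoptions(precision=4,suppress=True)
s=env.read_state();T=np.array(s["eef_pos"]);print(s["time"],T,s["force"])
out=[]
for n in("scene","side"):
    im=vision.camera(n)[:,:,::-1];cv2.imwrite(f"pics/{n}3.png",im)
    p=proj(n,[T[0],T[1],T[2]])[0];print(n,p,"top",proj(n,[T[0],T[1],T[2]+.009]));x,y=(p-[30,30]).astype(int)
    print((x,y));out.append(cv2.resize(im[y:y+60,x:x+60],(400,400),interpolation=cv2.INTER_CUBIC))
cv2.imwrite("pics/c3.png",np.hstack(out))
```

```text
5.35 [ 0.5515 -0.0485  0.1236] [ 0.5998  0.4904 -2.7897]
scene [307.62   218.2519] top [[307.6591 215.7792]]
(np.int64(277), np.int64(188))
side [307.2689 224.7405] top [[307.222  221.0009]]
(np.int64(277), np.int64(194))
```

View pics/c3.png

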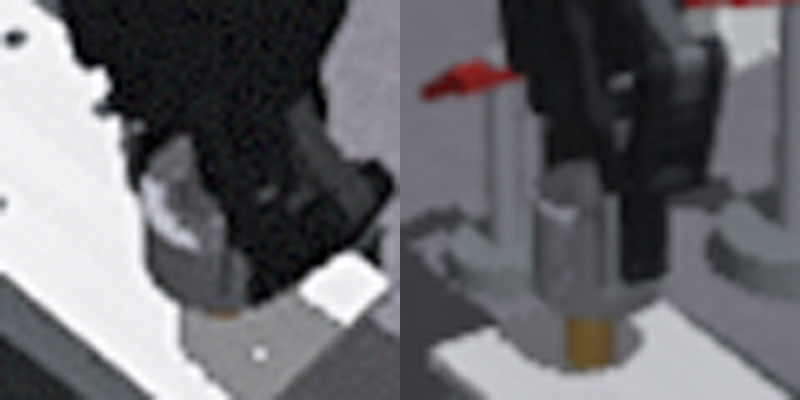

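The side crop shows the pin (columns 568–613) slightly left of the coupling's centre (about 600). I'll measure the two in the same views.

Run:
```python
from h import *
from scipy.optimize import fsolve
np.set_printoptions(precision=4,suppress=True)
s0=cv2.imread("pics/scene0.png");d0=cv2.imread("pics/side0.png");d3=cv2.imread("pics/side3.png");s3=cv2.imread("pics/scene3.png")
def brass(im,x0,x1,y0,y1):
    h=cv2.cvtColor(im,cv2.COLOR_BGR2HSV)[y0:y1,x0:x1].astype(int)
    m=(h[:,:,0]>8)&(h[:,:,0]<32)&(h[:,:,1]>90)
    for y in range(m.shape[0]):
        if m[y].any(): q=np.where(m[y])[0];print("  row",y+y0,q.min()+x0,q.max()+x0)
print("scene0");brass(s0,300,322,215,245)
print("side0");brass(d0,295,318,230,255)
print("side3");brass(d3,295,318,230,262)
print("scene3 rows");
for y in (222,226,230): print(y,s3[y,292:318].mean(1).astype(int))
print("side3 rows")
for y in (226,230,233,236): print(y,d3[y,292:320].mean(1).astype(int))
t=np.linspace(0,2*np.pi,181)
T=env.read_state()["eef_pos"]
for n in("scene","side"):
  for z in(.10,.115):
    p=proj(n,np.c_[T[0]+.022*np.cos(t),T[1]+.022*np.sin(t),0*t+z]);print(n,z,"coupling at TCP pred cols",p[:,0].min(),p[:,0].max(),"rows",p[:,1].min(),p[:,1].max())
  for z in(.068,.078,.086):
    p=proj(n,np.c_[.55+.008*np.cos(t),-.046+.008*np.sin(t),0*t+z]);print(n,z,"pin at .55,-.046 cols",p[:,0].min(),p[:,0].max(),"rows",p[:,1].min(),p[:,1].max())
  print("d col,row per mm x,y",proj(n,[.551,-.046,.08])-proj(n,[.55,-.046,.08]),proj(n,[.55,-.045,.08])-proj(n,[.55,-.046,.08]))
```

```text
scene0
  row 226 308 312
  row 227 308 313
  row 228 307 313
  row 229 307 313
  row 230 307 313
  row 231 307 313
  row 232 307 313
  row 233 308 312
  row 234 308 312
side0
  row 239 304 306
  row 240 303 307
  row 241 303 307
  row 242 302 308
  row 243 302 308
  row 244 302 307
  row 245 302 307
  row 246 302 307
  row 247 302 307
  row 248 303 307
side3
  row 242 302 307
  row 243 302 308
  row 244 302 308
  row 245 302 308
  row 246 302 308
  row 247 302 308
  row 248 303 307
scene3 rows
222 [238 238 240 240 243 238 163  64 139 180 195 165 148 122  89 100  95 105
  80  25  12  23  25  22  26  20]
226 [238 237 237 236 241 238 164  59  71  84  75  77  72  72  84  90  85  88
  66  68  81  59  29  21  26  21]
230 [239 238 237 239 239 239 247 210  80  56  71  78  78  78  79  79  78  71
  63  71  86  78  25  23  12  28]
side3 rows
226 [115 119 111 112 101  67  85 106 119 134 128  96  73  73  63  67  92  75
  17  21  23  22  24  24  32  85 120 120]
230 [114 120 116 116 102  65  74  84  91  88  82  84  84  86  78  73  89  77
  32  21  23  23  23  23  33  85 120 119]
233 [119 118 117 12
[... 779 characters left out ...]
330336583
d col,row per mm x,y [[-0.2908  0.3357]] [[0.3945 0.2507]]
side 0.1 coupling at TCP pred cols 297.1962392289182 317.7816215787175 rows 229.32032687677224 239.6077228018309
side 0.115 coupling at TCP pred cols 297.05171749279464 317.77375417296577 rows 223.26575483492485 233.4217160292869
side 0.068 pin at .55,-.046 cols 302.59288804773223 309.96909073966276 rows 245.07142184748534 248.90346332636022
side 0.078 pin at .55,-.046 cols 302.52161357216306 309.92993992702134 rows 241.12926760662774 244.93188257048436
side 0.086 pin at .55,-.046 cols 302.46415773201414 309.8983756606638 rows 237.95088814796463 241.72947083858102
d col,row per mm x,y [[ 0.3579 -0.1543]] [[-0.2941 -0.1801]]
```

>>> {"method": "carry_out", "body": {
  "plan": [0.2, 0.12, 0, 0, 30, 0.2, 0.12, 0, 0, 30, 0.2, 0.12, 0.5, 0, 30, 0.2, 0.12, 1, 0, 30, 0.2, 0.12, 1.3, 0, 30, 0.2, 0.12, 1.6, 0, 30, 0.2, 0.12, 1.6, 0, 30, 0.2, 0.12, 1.6, 0, 30]
}}

```text
time: 6.25
eef_pos: [0.5497, -0.0467, 0.1072]
tool_rot: [-0.0, 0.14, 0.99, 0.0]
force: [-0.5, 1.4, -3.0]
finger_gap: 0.0419
grip_force: 62.5
```

No vertical contact, and the coupling's bottom is about 8 mm below the pin's tip, so the pin is in the bore. I'll lower the rest of the way.

>>> {"method": "carry_out", "body": {
  "plan": [0, 0, 0.4, 0, 30, 0, 0, 0.8, 0, 30, 0, 0, 1.0, 0, 30, 0, 0, 1.1, 0, 30, 0, 0, 1.1, 0, 30, 0, 0, 1.1, 0, 30]
}}

```text
time: 6.85
eef_pos: [0.5495, -0.0467, 0.0974]
tool_rot: [-0.001, 0.14, 0.99, -0.0]
force: [-5.2, 0.1, 6.0]
finger_gap: 0.0415
grip_force: 63.4
```

>>> {"method": "carry_out", "body": {
  "plan": [0, 0, 0.9, 0, 45, 0, 0, 0.9, 0, 65, 0, 0, 0.9, 0, 72, 0, 0, 0.9, 0, 72, 0, 0, 0, 0, 72, 0, 0, -3, 0, 72, 0, 0, -6, 0, 72, 0, 0, -8, 0, 72, 0, 0, -8, 0, 72, 0, 0, -8, 0, 72, 0, 0, -8, 0, 72]
}}

```text
time: 7.95
eef_pos: [0.5486, -0.0465, 0.1744]
tool_rot: [-0.002, 0.14, 0.99, 0.0]
force: [0.8, -0.0, -0.1]
finger_gap: 0.0613
grip_force: 0.0
```

Run:
```python
from h import *
np.set_printoptions(precision=4,suppress=True)
s=env.read_state();print(s["time"],s["eef_pos"],s["force"])
im=vision.camera("wrist")[:,:,::-1];cv2.imwrite("pics/w4.png",im)
S=vision.camera("scene")[:,:,::-1];cv2.imwrite("pics/scene4.png",S)
d=vision.camera("side")[:,:,::-1];cv2.imwrite("pics/side4.png",d)
cv2.imwrite("pics/c4.png",np.hstack([cv2.resize(im,(533,400)),cv2.resize(d[215:265,290:323],(264,400),interpolation=cv2.INTER_CUBIC)]))
t=np.linspace(0,2*np.pi,181)
for x,y in((.548,-.046),):
  for z,r in((.104,.022),(.104,.011),(.068,.022)):
    p=proj("wrist",np.c_[x+r*np.cos(t),y+r*np.sin(t),0*t+z],s);print(z,r,p.min(0),p.max(0))
```

```text
7.95 [ 0.5486 -0.0465  0.1744] [ 0.7942 -0.0381 -0.1128]
0.104 0.022 [273.885  225.8346] [346.9804 294.5273]
0.104 0.011 [292.1663 243.8196] [328.7017 278.144 ]
0.068 0.022 [279.1832 212.7098] [341.8137 272.5114]
```

View pics/c4.png

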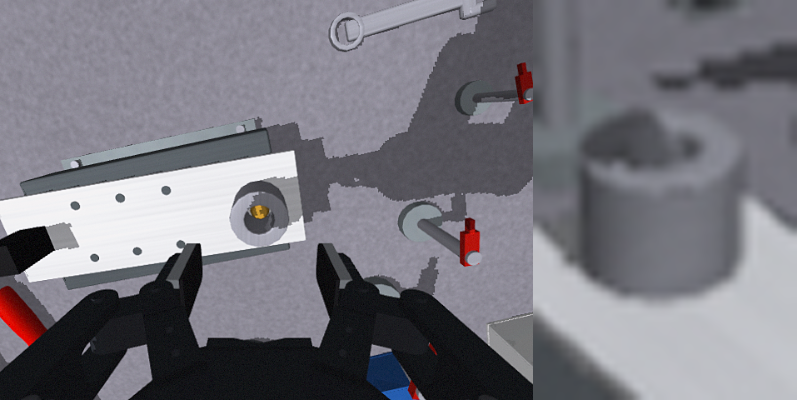

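The coupling sits flat over the pin and the gripper is clear of it. Next I'll go above the grip post, turning to line up with the plate.

>>> {"method": "carry_out", "body": {
  "plan": [-0.6, -4, 0, -0.05, 72, -1.2, -8, 0, -0.1, 72, -1.8, -12, 0, -0.15, 72, -2.5, -16, 0, -0.165, 72, -3.1, -19, 0, -0.165, 72, -3.1, -19.7, 0, -0.165, 72, -3.1, -19.7, 0, -0.165, 72, -3.1, -19.7, 0, -0.165, 72, -3.1, -19.7, 0, -0.165, 72]
}}

```text
time: 9.0
eef_pos: [0.5247, -0.2431, 0.176]
tool_rot: [-0.0, 0.058, 0.998, 0.0]
force: [0.3, -0.1, 0.2]
finger_gap: 0.0617
grip_force: 0.0
```

Run:
```python
from h import *
np.set_printoptions(precision=4,suppress=True)
s=env.read_state();print(s["time"],s["eef_pos"],q2R(s["tool_rot"])[:,1])
im=vision.camera("wrist")[:,:,::-1];cv2.imwrite("pics/w5.png",im)
h=cv2.cvtColor(im,cv2.COLOR_BGR2HSV);m=((h[:,:,2]<45)).astype(np.uint8);m[300:]=0
for c in cv2.findContours(m,0,2)[0]:
    if cv2.contourArea(c)>200: print(cv2.boundingRect(c))
for z in (.068,.108):print(z,proj("wrist",[.525,-.245,z],s))
m=((h[:,:,1]<30)&(h[:,:,2]>205)).astype(np.uint8);c=max(cv2.findContours(m,0,2)[0],key=cv2.contourArea);print(cv2.approxPolyDP(c,6,True)[:,0].tolist())
```

```text
9.0 [ 0.5247 -0.2431  0.176 ] [0.115  0.9934 0.0007]
(289, 230, 40, 54)
(306, 157, 307, 14)
0.068 [[307.7639 243.9283]]
0.108 [[307.2277 264.2238]]
[[276, 295], [456, 295], [432, 275], [424, 284], [413, 271], [333, 262], [328, 285], [289, 285], [290, 232], [421, 226], [504, 190], [273, 190]]
```

View pics/w5.png

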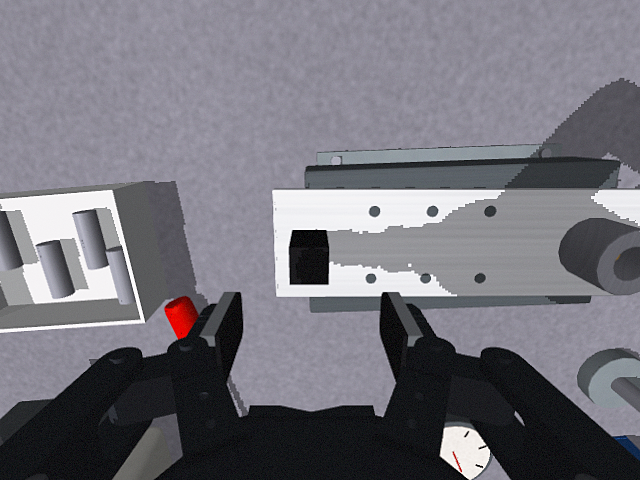

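The post's top face spans columns 289–328 down to row 284, about 1 px from the prediction, and the plate's edges line up with the image. I'll descend and grip the post. That was my 11th picture by count, one past the allowed ten, so I'll view no more and rely on numbers.

>>> {"method": "carry_out", "body": {
  "plan": [0, 0.05, 3, 0, 72, 0, 0.05, 6, 0, 72, 0, 0.05, 7.5, 0, 72, 0, 0.05, 8.2, 0, 72, 0, 0.05, 8.2, 0, 72, 0, 0.05, 8.2, 0, 72, 0, 0.05, 8.2, 0, 45, 0, 0.05, 8.2, 0, 25, 0, 0.05, 8.2, 0, 10, 0, 0.05, 8.2, 0, 10, 0, 0.05, 8.2, 0, 10, 0, 0.05, 8.2, 0, 10, 0, 0.05, 8.2, 0, 10, 0, 0.05, 8.2, 0, 10],
  "force": 70
}}

```text
time: 10.45
eef_pos: [0.5253, -0.2446, 0.0956]
tool_rot: [0.001, 0.058, 0.998, -0.001]
force: [-0.7, -0.2, 4.8]
finger_gap: 0.0231
grip_force: 70.4
```

Run:
```python
from h import *
np.set_printoptions(precision=4,suppress=True)
s=env.read_state();Rt=q2R(s["tool_rot"]);print(s["time"],s["eef_pos"],s["force"],s["finger_gap"],s["grip_force"],Rt)
T=np.array(s["eef_pos"]);yaw=np.radians(86);bx=np.array([np.cos(yaw),np.sin(yaw)])
end=T[:2]+.235*Rt[:2,1];tip=np.array([.602,.116])
print("end",end,"travel",(tip-end)@bx,"tool axes of bx",np.r_[bx,0]@Rt)
```

```text
10.45 [ 0.5253 -0.2446  0.0956] [-0.6853 -0.2192  4.7565] 0.023079439891750982 70.36611199378967 [[-0.9932  0.1162  0.0013]
 [ 0.1162  0.9932 -0.0013]
 [-0.0014 -0.0012 -1.    ]]
end [ 0.5526 -0.0112] travel 0.130348741766172 tool axes of bx [ 0.0466  0.9989 -0.0012]
```

>>> {"method": "carry_out", "body": {
  "plan": [0.05, 0.5, 0, 0, 10, 0.1, 1.5, 0, 0, 10, 0.15, 2.5, 0, 0, 10, 0.2, 3.5, 0, 0, 10, 0.25, 4.5, 0, 0, 10, 0.3, 5.5, 0, 0, 10, 0.35, 6.5, 0, 0, 10, 0.4, 7.5, 0, 0, 10, 0.45, 8.5, 0, 0, 10, 0.5, 9.5, 0, 0, 10, 0.5, 10.5, 0, 0, 10, 0.55, 11, 0, 0, 10, 0.55, 11.5, 0, 0, 10, 0.55, 11.5, 0, 0, 10, 0.55, 11.5, 0, 0, 10, 0.55, 11.5, 0, 0, 10]
}}

```text
time: 12.05
eef_pos: [0.534, -0.1311, 0.0958]
tool_rot: [0.002, 0.058, 0.998, -0.002]
force: [0.1, -5.6, 4.8]
finger_gap: 0.023
grip_force: 70.4
```

Run:
```python
from h import *
np.set_printoptions(precision=4,suppress=True)
s=env.read_state();Rt=q2R(s["tool_rot"]);T=np.array(s["eef_pos"]);print(s["time"],T,s["force"],s["wrist_torque"],s["finger_gap"],s["grip_force"],Rt[:,1],Rt[:,2])
yaw=np.radians(86);bx=np.array([np.cos(yaw),np.sin(yaw)])
end=T[:2]+.235*Rt[:2,1];tip=np.array([.602,.116]);print("end",end,"left",(tip-end)@bx)
for n in("scene","side"):
    im=vision.camera(n)[:,:,::-1];cv2.imwrite(f"pics/{n}6.png",im)
im=cv2.imread("pics/scene6.png");h=cv2.cvtColor(im,cv2.COLOR_BGR2HSV)
r=(((h[:,:,0]<6)|(h[:,:,0]>174))&(h[:,:,1]>140)&(h[:,:,2]>60)).astype(np.uint8)[280:305,345:370]
ys,xs=np.where(r);i=xs.argmax();print("red tip px",xs[i]+345,ys[i]+280)
m=((h[:,:,1]<40)&(h[:,:,2]>190)).astype(np.uint8)
# plate end edge: scan along lines parallel to the end's outward direction, at several offsets across the plate
u=Rt[:2,1]/np.linalg.norm(Rt[:2,1]);w=np.array([u[1],-u[0]])
for off in(-.03,-.02,-.01,0,.01,.02,.03):
    d=np.arange(-.022,.025,.0005);P=np.array([np.r_[end+u*k+w*off,.068] for k in d]);px=proj("scene",P)
    g=cv2.remap(cv2.cvtColor(im,cv2.COLOR_BGR2GRAY),px[:,0].astype(np.float32)[:,None],px[:,1].astype(np.float32)[:,None],cv2.INTER_LINEAR).ravel().astype(float)
    dg=np.diff(g);j=np.abs(dg).argmax();print(off,"edge at",d[j],"step",dg[j],"levels",g[::12].astype(int))
```

```text
12.05 [ 0.534  -0.1311  0.0958] [ 0.0595 -5.5858  4.8499] [-0.767   0.0595  0.0898] 0.023036087655554906 70.37795305252075 [ 0.1159  0.9932 -0.0039] [ 0.0035 -0.0043 -1.    ]
end [0.5612 0.1023] left 0.01646370227838673
red tip px 361 290
-0.03 edge at 2.0816681711721685e-17 step -10.0 levels [142 141 140 142  93  88  84  83]
-0.02 edge at 2.0816681711721685e-17 step -10.0 levels [ 94 139 138 139  91  79  78  81]
-0.01 edge at -0.016999999999999994 step 10.0 levels [ 77 112 138 138 126 123  82  82]
0 edge at 0.0005000000000000213 step -12.0 levels [ 80  77 143 139  87  83  81  80]
0.01 edge at -0.016499999999999994 step 9.0 levels [ 77 120 140 139  95  81  84  77]
0.02 edge at 2.0816681711721685e-17 step -31.0 levels [143 136 186 243  94  85  83  81]
0.03 edge at 2.0816681711721685e-17 step -30.0 levels [162 234 237 239  88  84  78  87]
```

The plate end in the scene view agrees with the gripper's reckoning to 0.5 mm, and 16.5 mm are left. The plate is still level.

>>> {"method": "carry_out", "body": {
  "plan": [0.02, 0.5, 0, 0, 10, 0.05, 1.0, 0, 0, 10, 0.08, 1.4, 0, 0, 10, 0.08, 1.65, 0, 0, 10, 0.08, 1.65, 0, 0, 10, 0.08, 1.65, 0, 0, 10, 0.08, 1.65, 0, 0, 10, 0.08, 1.65, 0, 0, 10]
}}

```text
time: 12.95
eef_pos: [0.5352, -0.1151, 0.096]
tool_rot: [0.002, 0.058, 0.998, -0.003]
force: [-0.1, -6.4, 5.4]
finger_gap: 0.0235
grip_force: 70.4
```

Run:
```python
from h import *
np.set_printoptions(precision=4,suppress=True)
s=env.read_state();Rt=q2R(s["tool_rot"]);T=np.array(s["eef_pos"]);print(s["time"],T,s["force"],s["finger_gap"],s["grip_force"],Rt[:,1],Rt[:,2])
im=vision.camera("scene")[:,:,::-1];cv2.imwrite("pics/scene7.png",im)
g0=cv2.cvtColor(im,cv2.COLOR_BGR2GRAY);u=Rt[:2,1]/np.linalg.norm(Rt[:2,1]);w=np.array([u[1],-u[0]]);end=T[:2]+.235*u
e=[]
for off in(-.03,-.02,0,.02,.03):
    d=np.arange(-.01,.0105,.0005);px=proj("scene",np.array([np.r_[end+u*k+w*off,.068] for k in d])).astype(np.float32)
    g=cv2.remap(g0,px[:,:1],px[:,1:],cv2.INTER_LINEAR).ravel().astype(float);e.append(d[np.diff(g).argmin()])
for a in(85,86,87):
    bx=np.array([np.cos(np.radians(a)),np.sin(np.radians(a))]);print(a,"left",(np.array([.602,.116])-end)@bx)
print("edge offsets",e)
```

```text
12.95 [ 0.5352 -0.1151  0.096 ] [-0.0665 -6.449   5.4351] 0.02346944813803419 70.40847659111023 [ 0.1154  0.9933 -0.0052] [ 0.0036 -0.0056 -1.    ]
85 left 0.0011686168974617854
86 left 0.00047461270386365715
87 left -0.00021953606136173494
edge offsets [np.float64(8.673617379884035e-18), np.float64(0.0005000000000000091), np.float64(-0.0004999999999999918), np.float64(8.673617379884035e-18), np.float64(-0.0009999999999999922)]
```

The plate end is within about 1 mm of the pointer, level and held, so I'm handing it in.

```bash
python3 -c "
from bench import order
print(order.hand_in())"
```

```text
the job is handed in; nothing more can be done
None
```

The job is handed in, with no verdict returned: the coupling is seated over the pin, and the plate is level, still gripped, with its end about 1 mm from the middle pointer by my measurement, but I viewed 11 pictures against the limit of 10.

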